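# Turn the misplaced screwdriver and close the box

### The job

One screwdriver was put back in the wooden box the wrong way round, so its handle lies on top of the grey insert and stands above the rim. Turn it round and lay it down in its lane with its handle in the handle pocket like the other two, leaving those two where they lie. Then put the loose wooden lid on the box so that it sits fully home, flat on the rim all round, and let go.

Things in the scene. Friction and masses are not known exactly. Their poses are not given: they have to be found in the camera images.
- tool_box: Open light-wood screwdriver box, fixed to the table: outside 160 mm (its x) by 196 mm (its y), walls 8 mm thick, inside 144 by 180 mm, rim 34 mm above the table, inner floor 6 mm. Origin: centre of its underside, z up. A screwdriver laid home in it has its handle towards +y, the handle resting on the floor and the blade in the groove.
- insert (a point): Centre of the box floor, axes as the box. A grey insert, 15 mm high (top 13 mm below the rim), makes three equal lanes along y, at x = -40, 0, +40 mm, open down to the floor. Each lane is a blade groove 10 mm wide from y = -66 to -2 mm, then a handle pocket 24 mm wide up to the end wall at y = +90 mm. From y = -90 to -66 mm there is bare floor.
- handle_trough (a point): Middle of the finger trough, a point on the box floor 47 mm from its centre towards +y: the trough, 42 mm long in y, crosses the box from wall to wall and all three handle pockets, open down to the floor, so that fingers can reach both sides of a handle (next lane 40 mm away, side wall 32 mm from the outer lanes).
- driver_handle (a point): Misplaced screwdriver, the longest, 170 mm: point at mid-handle, 9 mm above its underside; +y runs along the tool from blade to butt (butt at +38, handle's front end -35 mm). Ivory handle 14 mm across for the fingers (19 at most), 18 mm high. It starts reversed in a lane, handle on the insert, butt near the box's -y end. Home: point over the trough's middle +-5 mm, 9 mm above the floor.
- driver_tip (a point): Tip of that screwdriver's blade, 132 mm from the middle of its handle; the blade is 4.4 mm thick.
- blue_handle (a point): Middle of the handle (10 mm above its underside) of a screwdriver that lies home in another lane: 161 mm long, blue handle 20 mm thick with a metal swivel cap; +y along the tool towards the cap. Stays where it is.
- green_handle (a point): Middle of the handle (7 mm above its underside) of the smallest screwdriver, home in the remaining lane: 146 mm long, green handle 14 mm thick with a metal swivel cap; +y along the tool towards the cap. Stays where it is.
- lid_rest (a point): Loose light-wood lid, 160 (x) by 196 mm (y), 0.18 to 0.29 kg, flat on the table, right way up: panel 8 mm thick over a plug 6 mm deep, 138 by 174 mm (lowest 3 mm: 134 by 170), that drops inside the box walls with 3 mm to spare all round. Point: centre of the panel's underside, which rests on the rim. Home: over the box's origin, 34 mm above its underside, axes parallel, either way round.
- lid_handle (a point): Middle of the lid's steel bar handle: a round bar 12 mm thick along the lid's y, 90 mm long (74 mm straight), its centre line 26 mm above the panel's top, 34 mm above the point lid_rest; axes as the lid's.

How it is judged:
By the outcome, as a careful person would: the job done as asked, in the order asked, and still so for the second after the job is handed in, with the robot touching nothing.
It also fails if it takes over 64 s, if anything falls off the work surface, if the arm or the gripper's body presses on something with over 40 N, if the wrist force passes 120 N, or if a joint passes its speed limit or range.

### The arm

A 6-joint arm with a two-finger parallel gripper is mounted at the origin on the work surface; the furniture and walls round the work are solid. World frame = base frame: x ahead of the robot, y to its left, z up, the work surface at z = 0. Lengths are in m, angles in degrees, forces in N, time in s.
With the tool pointing down it reaches from about 0.35 to 0.975 m from the base axis. Payload 7.1 kg.
Tool frame: the origin (TCP) lies at the very end of the fingers, on their centre line; the grasp point (between the pads) lies 19 mm behind it; z points along the fingers, y is the line along which they close (so a half turn about z gives the same grasp; the last joint's range is limited). The gripper opens to 88 mm and grips with 3 to 60 N. Pads are 20 mm wide; open, the fingers measure 115 mm over their backs; the gripper's body (75 mm by 178 mm) begins 61 mm behind the grasp point.
Start: joints at [-69.672, 24.242, 93.386, -0, 62.372, -1.089], TCP at [0.228, -0.582, 0.223] pointing down, gripper open.
Joint ranges: [-172.04, 172.04], [-51.8, 120.97], [4.93, 147.93], [-75.15, 255.16], [6.16, 154.13], [-145.62, 145.62]. Speed limits (degrees/s): [136.94, 136.94, 172.46, 180, 180, 180].

### API

Orientations are given as a 3x3 rotation matrix whose columns are the frame's x, y, z axes.
In Python, from station import r gives the robot as it stands.
- The arm moves only by the tool move_arm, never from a script. Its argument "series" is a list of rows, each a list of 7 numbers: the turn, a rotation vector about the tool's x, y, z in units of 5 degrees (1.0 is 5 degrees), then the shift along the tool's x, y, z in units of 25 mm (1.0 is 25 mm), then the closure, from 0 (fully open) to 1 (shut). In form: [[ax, ay, az, dx, dy, dz, hand], ...]. A call has 1 to 5 rows; each row is the pose to reach, as a shift and turn from the pose commanded when the call began, along the tool's axes at that moment; what a row does not reach only later rows make up. A row lasts 1/10 s, in which the tool goes at most 50 mm and 8.59 degrees, less where a joint would pass 70% of its speed; a pose out of reach is approached as far as the arm can. A call with a gripper value outside its range is refused whole. The fingers move at their own pace and stop on an object; "force" is the grip in N (left out, the last holds). Time passes only in rows, so rows that repeat a pose let the fingers close. It gives the time, the measured TCP pose, the force, the opening and the grip force at its end, in the units of the state.
- r.observe(): the state, without advancing time (a new reading comes with each control period).
- r.snapshot(name): name is "scene" or "top" or "wrist"; returns the picture (400x640x3 uint8, blue, green, red); there is no depth.
- r.calibration(name): a dict with "camera_matrix" (3x3 intrinsics, pixels), "origin" and "rotation" of the camera in the world. Camera axes: x right, y down, z forward; pixel columns grow to the right and rows downward; lengths in m; the calibration is good to about 2 mm. A picture is of the moment at which its call begins: read the wrist's pose just before it. calibration takes no time and is no camera call; for the wrist camera it gives the pose at the moment of the call.
- r.job_done(): hands the job in; it is judged then, once.
Trained networks look in the newest picture that a camera, given by its name, has taken for a name from the list of things; names that differ only in an ending like _2 or _b are one class to them, and where a whole thing is asked for, a point or a joint stands for the part that bears it (a point fixed in the world has none). Each returns a list of dicts, best first, with "conf" (0 to 1); they miss things now and then, are a little off and sometimes report something else, mostly with a low value. They report only what shows in the picture. A call takes as long as a camera call.
- r.spot_in(camera, name): "point" ([column, row] as shares, 0 to 1, of the picture: columns of its width, rows of its height, amid what is visible of it).
- r.outline_of(camera, name): "mask" (400x640 bool, what is visible of it) and "point" ([column, row] as shares, 0 to 1, of the picture: columns of its width, rows of its height, amid what is visible of it).
The state is a dict: "clock": time; "joint_positions": joint angles; "dq": joint speeds; "effort": joint torques, N m; "tool_pos": TCP position; "orientation": TCP orientation; "wrist_force": force on the tool from outside, world axes, zero at the start; "ft_torque": the same for the moment, N m; "width": finger opening in m; "finger_force": force on a finger pad.
Only numpy, scipy, OpenCV 4.12 (cv2) and the standard library are available. Lean on these libraries where they do the work, as an engineer would, in place of code of your own. Each camera call takes 0.05 s, during which the arm holds its last target. There are 200 camera calls.

## Working session

There is one attempt and no reset: what is moved stays moved. The work goes in short steps, Python scripts to look and compute and a tool call to move; the robot and the scene stay as the last step left them, time stands still between calls to the robot, and variables do not carry over. Pictures are saved under pics/ and viewed, at most 10 in all, crops included, and the job is handed in when it is done.

Besides the shell and the picture viewer there is one more tool, called after "Emit:" by a JSON object that holds its "fn" and its "kwargs", one argument or row to a line. move_arm: Moves the arm, as the interface text tells. Its arguments: {"type":"object","properties":{"series":{"type":"array","items":{"type":"array","items":{"type":"number"}}},"force":{"type":"number"}},"required":["series"]}

```bash
mkdir -p pics; ls
python3 - <<'E'
from station import r
import cv2,numpy as np
s=r.observe();print(s['clock'],s['tool_pos'],s['orientation'],s['width'])
for c in ['top','scene']:
    im=r.snapshot(c);cv2.imwrite(f'pics/{c}0.png',im)
    k=r.calibration(c);print(c,k)
    for n in ['tool_box','driver_handle','driver_tip','blue_handle','green_handle','lid_rest','lid_handle','handle_trough','insert']:
        print(n,[(np.round(np.array(d['point'])*[640,400],1),round(d['conf'],2)) for d in r.spot_in(c,n)[:2]])
E
```

```text
pics
0.0 [ 0.22803493 -0.5813224   0.22191781] [[ 9.30960902e-01  3.65118490e-01 -5.35924878e-04]
 [ 3.65118882e-01 -9.30959814e-01  1.42340011e-03]
 [ 2.07851729e-05 -1.52080614e-03 -9.99998843e-01]] 0.08779687655167127
top {'camera_matrix': array([[418.49027001,   0.        , 318.34405017],
       [  0.        , 418.49027001, 193.43228319],
       [  0.        ,   0.        ,   1.        ]]), 'origin': array([ 0.33574854, -0.14932216,  0.91219113]), 'rotation': array([[ 0.0062403 , -0.98668727,  0.16250935],
       [-0.99958581, -0.01072063, -0.02670733],
       [ 0.02809399, -0.16227537, -0.98634549]])}
tool_box [(array([373. , 197.2]), 0.63)]
driver_handle [(array([361.6, 212.9]), 0.52)]
driver_tip [(array([399.8, 207.6]), 0.77), (array([374.1, 195.9]), 0.16)]
blue_handle [(array([362.2, 210.3]), 0.87)]
green_handle [(array([350.4, 193.1]), 0.71)]
lid_rest [(array([268.9, 185.4]), 0.88)]
lid_handle [(array([265.5, 184.3]), 0.61)]
handle_trough [(array([374.5, 202. ]), 0.72)]
insert [(array([377.2, 198.6]), 0.88)]
scene {'camera_matrix': array([[512.64217948,   0.        , 314.37626152],
       [  0.        , 512.64217948, 201.64523776],
       [  0.        ,   0.        ,   1.        ]]), 'origin': array([-0.10760534, -0.84997985,  0.58500421]), 'rotation': array([[ 0.75288367, -0.33423883,  0.56696612],
       [-0.65803142, -0.39887448,  0.63866564],
       [ 0.01268145, -0.85392245, -0.52024574]])}
tool_box [(array([364.8, 252.8]), 0.65)]
driver_handle [(array([365.8, 248.7]), 0.63)]
driver_tip [(array([369.3, 248.7]), 0.95)]
blue_handle [(array([317.7, 239.1]), 0.74)]
green_handle [(array([322.5, 229. ]), 0.52)]
lid_rest [(array([269.1, 194.5]), 0.64)]
lid_handle [(array([268.6, 193.8]), 0.63)]
handle_trough [(array([355.3, 252.8]), 0.75)]
insert [(array([358.2, 250.9]), 0.66)]
```

Run:
```python
import cv2
a=cv2.imread('pics/top0.png')
cv2.imwrite('pics/topc.png',cv2.resize(a[110:290,200:440],None,fx=3.3,fy=3.3,interpolation=cv2.INTER_CUBIC))
```

```text
(no output)
```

View pics/topc.png

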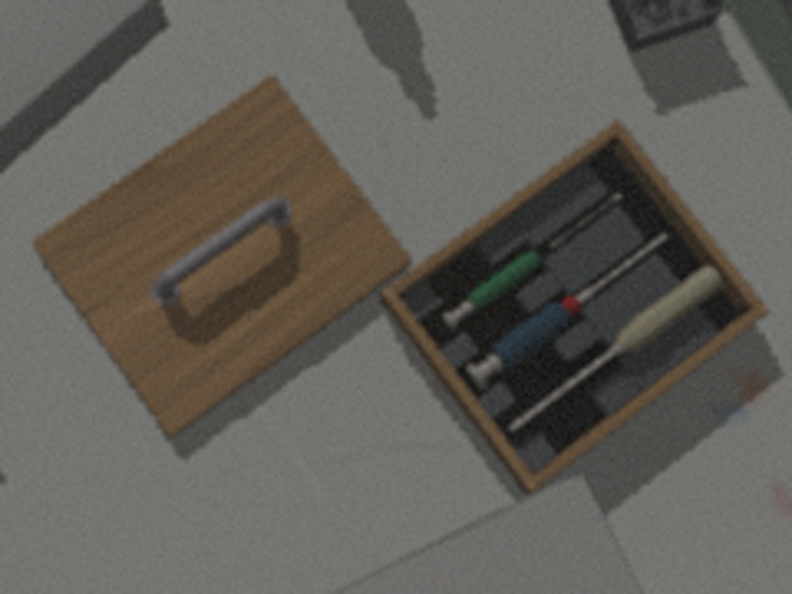

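View pics/scene0.png

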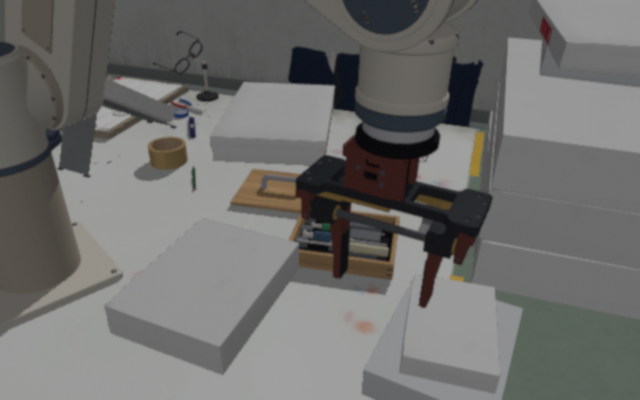

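The top view shows the ivory driver reversed in the lower-right lane (crop: butt 715,275, tip 513,430). Blue is in the middle lane and green in the far one. The box rim corners are at crop (385,295), (617,125), (767,312) and (530,490), and the lid lies to the left, roughly parallel. The scene view shows low white blocks nearby.

```bash
cat > h.py <<'E'
from station import r
import cv2,numpy as np
from scipy.optimize import least_squares
from scipy.spatial.transform import Rotation as R
def proj(k,P):
    p=(np.atleast_2d(P)-k['origin'])@k['rotation']; q=p@k['camera_matrix'].T
    return q[:,:2]/q[:,2:]
def back(k,px,z):
    d=np.c_[np.atleast_2d(px),np.ones(len(np.atleast_2d(px)))]@np.linalg.inv(k['camera_matrix']).T@k['rotation'].T
    return k['origin']+d*((z-k['origin'][2])/d[:,2])[:,None]
def place(v,L):
    c,s=np.cos(v[2]),np.sin(v[2]);L=np.atleast_2d(L)
    return np.c_[v[0]+c*L[:,0]-s*L[:,1],v[1]+s*L[:,0]+c*L[:,1],L[:,2]]
def fit(k,px,L,v0):
    o=least_squares(lambda v:(proj(k,place(v,L))-px).ravel(),v0,x_scale=[.01,.01,.05]);return o.x,np.abs(o.fun).max()
def tcp(p,yaw):  # target pose pointing down, tool y along yaw(deg)
    y=np.array([np.cos(np.radians(yaw)),np.sin(np.radians(yaw)),0]);z=np.array([0,0,-1.]);
    return np.array(p),np.c_[np.cross(y,z),y,z]
def rel(p,yaw,base=None):
    s=r.observe();p0,R0=base or (s['tool_pos'],s['orientation']);p,Q=tcp(p,yaw)
    rv=R.from_matrix(R0.T@Q).as_rotvec(degrees=True)/5
    return np.round(np.r_[rv,R0.T@(p-p0)/.025],3)
def yawof(): y=r.observe()['orientation'][:,1];return np.degrees(np.arctan2(y[1],y[0]))
E
python3 - <<'E'
from h import *
k=r.calibration('top')
u=lambda a:np.array(a)/3.3+[200,110]-.35
L=np.array([[80,98,0],[80,-98,0],[-80,-98,0],[-80,98,0]])/1e3
b=u([(385,295),(617,125),(767,312),(530,490)]);B=back(k,b,.034);c=B.mean(0);d=B[0]-B[1]
v0=[c[0],c[1],np.arctan2(-d[0],d[1])]
v,e=fit(k,b,L+[0,0,.034],v0);print('box',v,np.degrees(v[2]),e)
l=u([(35,243),(273,77),(410,260),(175,435)]);
l=l;B=back(k,l,.014);c=B.mean(0);d=B[0]-B[1]
w,e=fit(k,l,L+[0,0,.014],[c[0],c[1],np.arctan2(-d[0],d[1])]);print('lid',w,np.degrees(w[2]),e)
print('bar ends',back(k,u([(160,285),(283,205)]),.046))
for n,p in dict(butt=(715,273),front=(622,345),tip=(513,430),blue=(537,335),green=(505,277)).items():
    q=back(k,u([p]),.03)[0];dd=q[:2]-v[:2];cc,s=np.cos(v[2]),np.sin(v[2]);print(n,q,'box',np.round([cc*dd[0]+s*dd[1],-s*dd[0]+cc*dd[1]],4))
print('furn',back(k,u([(585,478),(335,592),(160,5),(0,170),(415,115)]),.05))
s=r.observe();print(s['joint_positions'],yawof())
E
```

```text
box [ 0.46429717 -0.29187197  0.64467811] 36.93733459487431 1.7053848310287094
lid [ 0.49920354 -0.06307114  0.64950831] 37.214084932845786 1.7500381207985924
bar ends [[ 0.47141131 -0.02627727  0.046     ]
 [ 0.52406115 -0.10291055  0.046     ]]
butt [ 0.48569096 -0.38415023  0.03      ] box [-0.0384 -0.0866]
front [ 0.43789511 -0.32219127  0.03      ] box [-0.0393 -0.0084]
tip [ 0.38274463 -0.25119943  0.03      ] box [-0.0407  0.0815]
blue [ 0.44386068 -0.26721654  0.03      ] box [-0.0015  0.032 ]
green [ 0.48155588 -0.24678822  0.03      ] box [0.0409 0.0257]
furn [[ 0.35237822 -0.29345591  0.05      ]
 [ 0.28258741 -0.13932833  0.05      ]
 [ 0.65524241 -0.02069042  0.05      ]
 [ 0.5437144   0.07691806  0.05      ]
 [ 0.58363262 -0.18706411  0.05      ]]
[-6.96699015e+01  2.42414760e+01  9.33866991e+01 -2.40102425e-03
  6.23745084e+01 -1.08940976e+00] -68.57937843559309
```

Run:
```python
from h import *
kt,ks=r.calibration('top'),r.calibration('scene')
px=[(np.array([377,254.5]),kt),(np.array([298,262]),ks)]
o=least_squares(lambda P:np.r_[tuple(proj(k,P)[0]-p for p,k in px)],[.35,-.3,.05]);print(o.x,o.fun)
k=r.calibration('wrist');s=r.observe()
print('cam in tool',s['orientation'].T@(k['origin']-s['tool_pos']),s['orientation'].T@k['rotation'],k['camera_matrix'][0])
print(rel((.45,-.29,.26),-143))
```

```text
[ 0.35030085 -0.29630483  0.02262313] [-0.87168405  1.23954952  1.25559596 -0.17552869]
cam in tool [ 0.0713566  -0.00071254 -0.16263685] [[ 1.05074086e-03 -9.65135943e-01 -2.61747028e-01]
 [ 9.99999426e-01  9.59069762e-04  4.77971245e-04]
 [-2.10273568e-04 -2.61747380e-01  9.65136397e-01]] [343.39901944   0.         324.04556351]
[-0.0000e+00  1.0000e-03  1.4884e+01  1.2520e+01 -7.6260e+00 -1.4930e+00]
```

Emit:
{"fn": "move_arm", "kwargs": {
  "series": [
    [0,0,1.7,1.5,-0.9,-1.5,0],
    [0,0,3.3,3,-1.8,-1.5,0],
    [0,0,5,4.5,-2.7,-1.5,0],
    [0,0,6.6,6,-3.6,-1.5,0],
    [0,0,8.2,7.5,-4.5,-1.5,0]
  ]
}}

```text
clock: 1.5
tool_pos: [0.3625, -0.4072, 0.2605]
orientation: [[0.94, -0.341, 0.0], [-0.341, -0.94, -0.0], [0.001, 0.0, -1.0]]
wrist_force: [1.0, -1.1, 0.4]
width: 0.0876
finger_force: 0.0
```

Run:
```python
from h import *
print(r.observe()['tool_pos'],yawof(),rel((.45,-.29,.26),-143))
```

```text
[ 0.36253052 -0.40721935  0.26046482] -109.93248836751621 [ 1.000e-03 -7.000e-03  6.614e+00  1.691e+00 -5.601e+00  1.800e-02]
```

Emit:
{"fn": "move_arm", "kwargs": {
  "series": [
    [0,0,1.7,0.4,-1.4,0,0],
    [0,0,3.3,0.8,-2.8,0,0],
    [0,0,5,1.3,-4.2,0,0],
    [0,0,6.6,1.7,-5.6,0,0],
    [0,0,6.6,1.7,-5.6,0,0]
  ]
}}

```text
clock: 2.0
tool_pos: [0.4505, -0.2882, 0.2603]
orientation: [[0.607, -0.794, 0.001], [-0.794, -0.607, 0.001], [-0.0, -0.001, -1.0]]
wrist_force: [-0.6, -0.9, 0.2]
width: 0.0878
finger_force: 0.0
```

Run:
```python
from h import *
print(r.observe()['tool_pos'],yawof())
im=r.snapshot('wrist');cv2.imwrite('pics/w1.png',im);np.save('w1',r.calibration('wrist'))
```

```text
[ 0.45050548 -0.28818985  0.2602956 ] -142.59996816479747
```

View pics/w1.png

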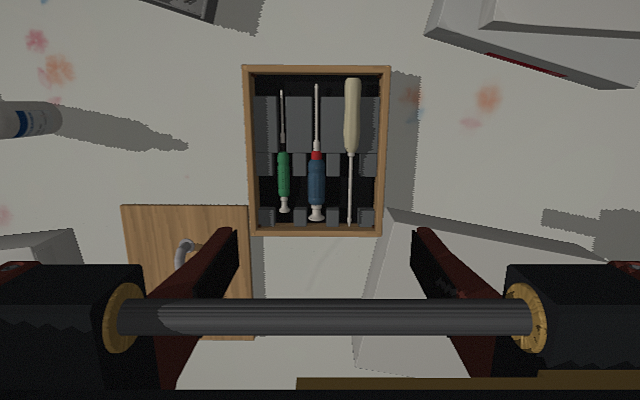

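The wrist view shows the box rim corners at about (243,66), (390,66), (382,236) and (249,236). The ivory handle runs from (352,78) to (352,153) with its tip at (349,226). Blue and green are home.

```bash
cat >> h.py <<'E'
def sub(im,pts,w=4):
    g=cv2.cvtColor(im,cv2.COLOR_BGR2GRAY);p=np.float32(pts).reshape(-1,1,2).copy()
    return cv2.cornerSubPix(g,p,(w,w),(-1,-1),(3,40,.01)).reshape(-1,2).astype(float)
L=np.array([[80,98,0],[80,-98,0],[-80,-98,0],[-80,98,0]])/1e3
def inbox(v,q):
    dd=np.atleast_2d(q)[:,:2]-v[:2];c,s=np.cos(v[2]),np.sin(v[2]);return np.c_[c*dd[:,0]+s*dd[:,1],-s*dd[:,0]+c*dd[:,1]]
E
python3 - <<'E'
from h import *
im=cv2.imread('pics/w1.png');k=np.load('w1.npy',allow_pickle=True).item()
raw=np.array([(248.5,236),(242.5,66.5),(390,66),(382,236)]);p=sub(im,raw);print(p)
for b in (raw,p):
    v,e=fit(k,b,L+[0,0,.034],[.464,-.292,.645]);print(v,np.degrees(v[2]),e)
for n in ['driver_handle','driver_tip','blue_handle','green_handle']:
    m=r.outline_of('wrist',n)
    if not m: print(n,'none');continue
    m=m[0];ys,xs=np.nonzero(m['mask']);P=np.c_[xs,ys].astype(np.float32)
    c=P.mean(0);print(n,round(m['conf'],2),c,np.array(m['point'])*[640,400],xs.min(),xs.max(),ys.min(),ys.max(),'box',inbox(v,back(k,[c,[c[0],ys.min()],[c[0],ys.max()]],.03)).round(4).tolist())
hsv=cv2.cvtColor(im,cv2.COLOR_BGR2HSV)
for y in (90,105,120,135,150):
    row=im[y,335:372].astype(int).sum(1);x=np.nonzero(row>300)[0]+335;print(y,x.min(),x.max(),inbox(v,back(k,[[x.min()-.5,y],[x.max()+.5,y]],.030)).round(4).tolist())
E
```

```text
[[248.56375122 233.34413147]
 [240.53894043  64.16268921]
 [390.53604126  65.11158752]
 [379.36257935 236.83428955]]
[ 0.46355622 -0.29234515  0.65206642] 37.360653900245794 1.8827977572211978
[ 0.4653762  -0.29277894  0.64294936] 36.83828449807052 1.8203184421020921
driver_handle 0.86 [351.86005  126.303116] [350.528 123.52 ] 344 361 78 224 box [[-0.0413, -0.0332], [-0.0394, -0.0846], [-0.0456, 0.0832]]
driver_tip 0.69 [351.9026  125.83026] [348.928 122.52 ] 344 361 78 224 box [[-0.0413, -0.0337], [-0.0395, -0.0846], [-0.0456, 0.0832]]
blue_handle 0.68 [316.37967 173.05772] [319.808 177.8  ] 308 325 85 221 box [[-0.0019, 0.0209], [-0.001, -0.0768], [-0.0025, 0.08]]
green_handle 0.74 [283.4137  169.65851] [283.328 170.92 ] 277 290 105 212 box [[0.0364, 0.0175], [0.0353, -0.0552], [0.0372, 0.0692]]
90 345 356 [[-0.0318, -0.0721], [-0.045, -0.0723]]
105 345 355 [[-0.0323, -0.0562], [-0.0445, -0.0564]]
120 344 355 [[-0.0317, -0.04], [-0.0451, -0.0402]]
135 343 355 [[-0.0311, -0.0233], [-0.0458, -0.0236]]
150 347 352 [[-0.0362, -0.0064], [-0.043, -0.0066]]
```

```bash
python3 - <<'E'
from h import *
k=np.load('w1.npy',allow_pickle=True).item()
raw=np.array([(248.5,236.5),(242.5,66),(390.5,65.5),(382.5,236.5)])
v,e=fit(k,raw,L+[0,0,.034],[.464,-.292,.645]);print((proj(k,place(v,L+[0,0,.034]))-raw).round(1))
def f(w,full=0):
    k2=dict(k,origin=k['origin']+[0,0,w[3]],rotation=k['rotation']@R.from_rotvec([w[4],w[5],0]).as_matrix())
    res=(proj(k2,place(w[:3],L+[0,0,.034]))-raw).ravel();return k2 if full else np.r_[res,w[3]/.002,np.array(w[4:])/.005]
o=least_squares(f,[*v,0,0,0],x_scale=[.01,.01,.05,.002,.005,.005]);print(o.x,np.degrees(o.x[2]),o.fun.round(1))
k2=f(o.x,1)
for a in [(352,77.5),(351.5,155),(350.3,97),(349.8,127),(349.5,226),(316.5,185),(283.5,180)]:
    print(a,back(k2,[a],.03)[0].round(4),inbox(o.x,back(k2,[a],.03)).round(4))
E
python3 - <<'E'
import cv2
im=cv2.imread('pics/w1.png');cv2.imwrite('pics/w1c.png',cv2.resize(im[55:245,230:400],None,fx=3,fy=3,interpolation=cv2.INTER_CUBIC))
E
```

```text
[[ 1.6  0.3]
 [-1.6 -1.3]
 [ 0.7  0.3]
 [-0.5  1.1]]
[ 4.63575806e-01 -2.92840764e-01  6.52233433e-01  1.22063446e-03
  9.91438259e-04  7.58982561e-05] 37.37022294916434 [ 1.7  0.  -1.4 -1.1  0.5  0.4 -0.7  0.8  0.6  0.2  0. ]
(352, 77.5) [ 0.485  -0.3851  0.03  ] [[-0.039  -0.0863]]
(351.5, 155) [ 0.4322 -0.3189  0.03  ] [[-0.0407 -0.0017]]
(350.3, 97) [ 0.4736 -0.3681  0.03  ] [[-0.0377 -0.0659]]
(349.8, 127) [ 0.4537 -0.3424  0.03  ] [[-0.038  -0.0334]]
(349.5, 226) [ 0.3796 -0.2498  0.03  ] [[-0.0407  0.0852]]
(316.5, 185) [ 0.4425 -0.266   0.03  ] [[-0.0004  0.0341]]
(283.5, 180) [ 0.4769 -0.2471  0.03  ] [[0.0383 0.0283]]
```

View pics/w1c.png

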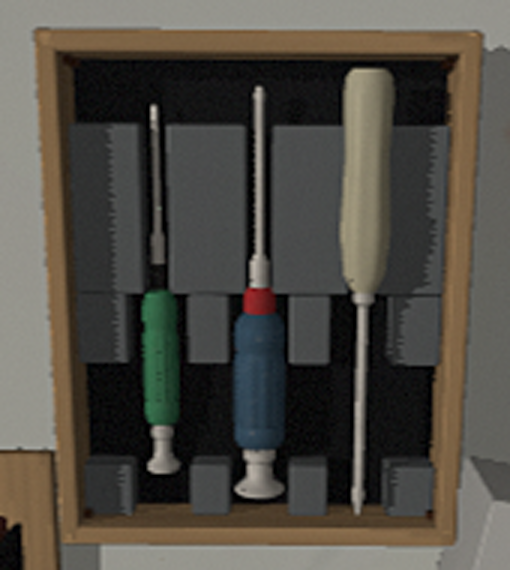

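The crop confirms the driver lies along its lane: butt at crop (368,68), shoulder at (363,300), tip at (358,513). It also moves the +x+y box corner to pixel (251.5,235).

Run:
```python
from h import *
k=np.load('w1.npy',allow_pickle=True).item()
raw=np.array([(251.5,235.2),(242.2,65),(390.7,65.5),(382,236.2)])
v,e=fit(k,raw,L+[0,0,.034],[.464,-.292,.645]);print(v,np.degrees(v[2]),(proj(k,place(v,L+[0,0,.034]))-raw).round(1).tolist())
np.save('box',v)
a=np.array([(368,68),(368,100),(366,200),(363,300),(361,400),(358,513),(259,370),(159,360),(158,200),(259,200)])/3+[230,55]-.33
q=back(k,a,.03);print(q.round(4).tolist());print(inbox(v,q).round(4).tolist())
```

```text
[ 0.46327638 -0.2935085   0.65410793] 37.47762374229187 [[-0.8, 1.2], [-0.9, -0.8], [1.0, -0.6], [0.7, 0.7]]
[[0.4846, -0.385, 0.03], [0.4776, -0.3764, 0.03], [0.4558, -0.3482, 0.03], [0.4332, -0.3184, 0.03], [0.409, -0.2872, 0.03], [0.3804, -0.2497, 0.03], [0.448, -0.2722, 0.03], [0.4812, -0.2516, 0.03], [0.5172, -0.3007, 0.03], [0.4874, -0.3238, 0.03]]
[[-0.0388, -0.0856], [-0.039, -0.0745], [-0.0392, -0.0389], [-0.039, -0.0014], [-0.0392, 0.038], [-0.0391, 0.0851], [0.0008, 0.0262], [0.0397, 0.0224], [0.0384, -0.0385], [0.0007, -0.0387]]
```

Run:
```python
from h import *
v=np.load('box.npy');p=place(v,[-.039,-.047,0])[0];print(p)
print(rel((p[0],p[1],.07),-142.5))
```

```text
[ 0.46092355 -0.35453689  0.        ]
[ 2.000e-03 -1.000e-03 -1.200e-02  2.303e+00  1.117e+00  7.608e+00]
```

Emit:
{"fn": "move_arm", "kwargs": {
  "series": [
    [0,0,0,1,0.5,1.5,0.64],
    [0,0,0,2,1,3,0.64],
    [0,0,0,2.3,1.12,4.5,0.64],
    [0,0,0,2.3,1.12,6,0.64],
    [0,0,0,2.3,1.12,7,0.64]
  ],
  "force": 25
}}

```text
clock: 2.75
tool_pos: [0.4594, -0.3545, 0.0825]
orientation: [[0.606, -0.795, -0.002], [-0.795, -0.606, 0.002], [-0.003, 0.001, -1.0]]
wrist_force: [0.1, 0.3, 0.8]
width: 0.0512
finger_force: 0.0
```

Run:
```python
from h import *
v=np.load('box.npy');p=place(v,[-.039,-.047,0])[0]
s=r.observe();print(s['clock'],s['tool_pos'],s['width'],rel((p[0],p[1],.024),-142.5))
im=r.snapshot('wrist');cv2.imwrite('pics/w2.png',im)
```

```text
2.75 [ 0.45942466 -0.35447167  0.08246694] 0.051157407275108646 [ 0.009  0.031 -0.034  0.045 -0.048  2.339]
```

View pics/w2.png

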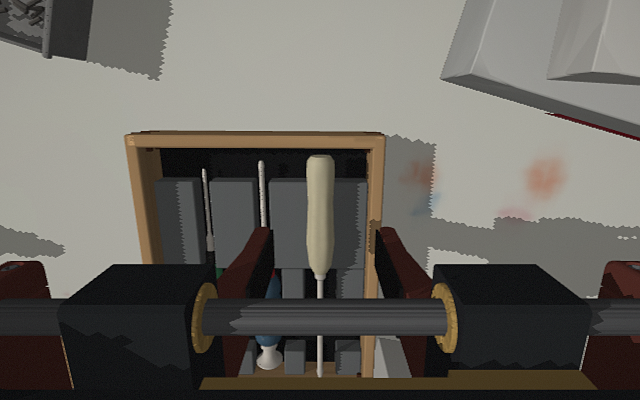

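The wrist view shows the handle (column ~320) centred between the fingers. I'll descend and grip.

Emit:
{"fn": "move_arm", "kwargs": {
  "series": [
    [0,0,0,0,0,0,0.64],
    [0,0,0,0,0,0.4,0.64],
    [0,0,0,0,0,1.0,0.64],
    [0,0,0,0,0,1.5,0.64],
    [0,0,0,0,0,1.8,0.64]
  ]
}}

```text
clock: 3.3
tool_pos: [0.4611, -0.3534, 0.0392]
orientation: [[0.608, -0.794, -0.001], [-0.794, -0.608, 0.0], [-0.001, 0.0, -1.0]]
wrist_force: [-0.3, 0.3, 0.0]
width: 0.0319
finger_force: 0.0
```

Run:
```python
from h import *
v=np.load('box.npy');p=place(v,[-.039,-.047,0])[0]
s=r.observe();print(s['clock'],s['tool_pos'],s['width'],s['wrist_force'],rel((p[0],p[1],.024),-142.5))
```

```text
3.3 [ 0.46109962 -0.35336763  0.03919215] 0.031926355660404124 [-0.3335208   0.27319659  0.0467609 ] [ 0.002  0.008 -0.014  0.033  0.034  0.608]
```

Emit:
{"fn": "move_arm", "kwargs": {
  "series": [
    [0,0,0,0,0,0.4,0.64],
    [0,0,0,0,0,0.62,0.64],
    [0,0,0,0,0,0.62,1],
    [0,0,0,0,0,0.62,1],
    [0,0,0,0,0,0.62,1]
  ]
}}

```text
clock: 3.8
tool_pos: [0.4617, -0.3538, 0.0251]
orientation: [[0.608, -0.794, 0.001], [-0.794, -0.608, -0.0], [0.001, -0.0, -1.0]]
wrist_force: [-0.1, 0.7, -1.2]
width: 0.0142
finger_force: 25.0
```

Emit:
{"fn": "move_arm", "kwargs": {
  "series": [
    [0,0,0,0,0,0,1],
    [0,0,0,0,0,0,1],
    [0,0,0,0,0,-0.2,1],
    [0,0,0,0,0,-0.5,1],
    [0,0,0,0,0,-1,1]
  ]
}}

```text
clock: 4.3
tool_pos: [0.4611, -0.3534, 0.0501]
orientation: [[0.608, -0.794, -0.001], [-0.794, -0.608, 0.001], [-0.001, 0.0, -1.0]]
wrist_force: [-0.3, 0.2, 0.4]
width: 0.0142
finger_force: 25.0
```

Emit:
{"fn": "move_arm", "kwargs": {
  "series": [
    [0,0,0,0,0,-1.2,1],
    [0,0,0,0,0,-2.6,1],
    [0,0,-1.5,-0.3,0,-4,1],
    [0,0,-3.1,-0.6,0,-5,1],
    [0,0,-4.7,-1,0,-5,1]
  ]
}}

```text
clock: 4.8
tool_pos: [0.4482, -0.3354, 0.1798]
orientation: [[0.877, -0.481, 0.007], [-0.481, -0.877, -0.005], [0.008, 0.001, -1.0]]
wrist_force: [-0.1, -0.2, 0.0]
width: 0.0145
finger_force: 25.0
```

Emit:
{"fn": "move_arm", "kwargs": {
  "series": [
    [0,0,-1.7,0,0,0,1],
    [0,0,-3.4,0,0,0,1],
    [0,0,-5.1,0,0,0,1],
    [0,0,-6.8,0,0,0,1],
    [0,0,-8.4,0,0,0,1]
  ]
}}

```text
clock: 5.3
tool_pos: [0.4463, -0.3338, 0.1759]
orientation: [[0.973, 0.229, 0.001], [0.229, -0.973, -0.001], [0.001, 0.001, -1.0]]
wrist_force: [-0.4, 0.4, -1.4]
width: 0.0141
finger_force: 25.0
```

Emit:
{"fn": "move_arm", "kwargs": {
  "series": [
    [0,0,-1.7,0,0,0,1],
    [0,0,-3.4,0,0,0,1],
    [0,0,-5.1,0,0,0,1],
    [0,0,-6.8,0,0,0,1],
    [0,0,-8.4,0,0,0,1]
  ]
}}

```text
clock: 5.8
tool_pos: [0.4463, -0.3339, 0.1759]
orientation: [[0.57, 0.822, 0.001], [0.822, -0.57, -0.001], [-0.0, 0.001, -1.0]]
wrist_force: [0.6, 0.6, -0.9]
width: 0.0143
finger_force: 25.0
```

Emit:
{"fn": "move_arm", "kwargs": {
  "series": [
    [0,0,-1.7,0,0,0,1],
    [0,0,-3.4,0,0,0,1],
    [0,0,-5.1,0,0,0,1],
    [0,0,-6.8,0,0,0,1],
    [0,0,-8.4,0,0,0,1]
  ]
}}

```text
clock: 6.3
tool_pos: [0.4463, -0.3338, 0.1759]
orientation: [[-0.126, 0.992, 0.001], [0.992, 0.126, -0.001], [-0.001, 0.001, -1.0]]
wrist_force: [-0.1, 0.2, -0.1]
width: 0.0144
finger_force: 25.0
```

Run:
```python
from h import *
v=np.load('box.npy');p=place(v,[-.0395,.047,0])[0]
s=r.observe();print(s['clock'],s['tool_pos'],s['joint_positions'],s['width'],yawof(),p,rel((p[0],p[1],.12),37.5))
```

```text
6.3 [ 0.44626516 -0.33384864  0.17587537] [-3.80233370e+01  2.20339678e+01  1.04154225e+02 -2.53261440e-04
  5.37471876e+01 -4.52844716e+01] 0.014377465815300979 7.261302476937828 [ 0.40333231 -0.28024356  0.        ] [ 6.000e-03  1.100e-02 -6.048e+00  2.346e+00 -1.434e+00  2.232e+00]
```

Emit:
{"fn": "move_arm", "kwargs": {
  "series": [
    [0,0,-1.6,0.7,-0.4,0,1],
    [0,0,-3.2,1.4,-0.8,0.5,1],
    [0,0,-4.8,2.1,-1.2,1.2,1],
    [0,0,-6.05,2.35,-1.43,2.0,1],
    [0,0,-6.05,2.35,-1.43,2.2,1]
  ]
}}

```text
clock: 6.8
tool_pos: [0.402, -0.2783, 0.1191]
orientation: [[-0.605, 0.796, -0.002], [0.796, 0.605, 0.002], [0.003, -0.001, -1.0]]
wrist_force: [0.3, 0.7, -0.0]
width: 0.0147
finger_force: 25.0
```

Run:
```python
from h import *
v=np.load('box.npy');p=place(v,[-.0395,.047,0])[0]
s=r.observe();print(s['clock'],s['tool_pos'],s['width'],yawof(),rel((p[0],p[1],.009),37.5))
im=r.snapshot('wrist');cv2.imwrite('pics/w3.png',im);np.save('w3',r.calibration('wrist'))
```

```text
6.8 [ 0.40196146 -0.27834521  0.11911114] 0.01466930228207128 37.24128532101762 [-9.000e-03 -3.000e-02 -5.200e-02 -1.050e-01  1.000e-03  4.404e+00]
```

View pics/w3.png

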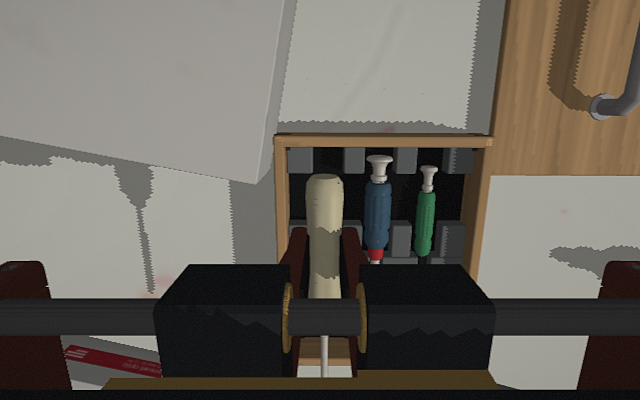

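Driver held straight, handle at column ~324. The near rim corners are at (275,137) and (492,138). Checking lateral alignment against them.

Run:
```python
from h import *
k=np.load('w3.npy',allow_pickle=True).item();v=np.load('box.npy')
print(proj(k,place(v,L+[0,0,.034])).round(1).tolist())
print('lane pts',proj(k,place(v,[[-.04,.09,.034],[-.04,.047,.034],[-.04,-.09,.034]])).round(1).tolist())
s=r.observe();T=s['orientation'];print('tcp',proj(k,[s['tool_pos'],s['tool_pos']-.019*T[:,2]]).round(1).tolist(), inbox(v,s['tool_pos']))
im=cv2.imread('pics/w3.png')
print(cv2.imwrite('pics/w3c.png',cv2.resize(im[120:300,250:510],None,fx=3,fy=3,interpolation=cv2.INTER_CUBIC)))
```

```text
[[490.5, 133.5], [463.3, 363.8], [277.6, 364.7], [266.2, 134.9]]
lane pts [[322.3, 145.8], [322.7, 203.1], [323.9, 356.7]]
tcp [[323.6, 248.0], [323.5, 265.0]] [[-0.03916854  0.0480865 ]]
True
```

View pics/w3c.png

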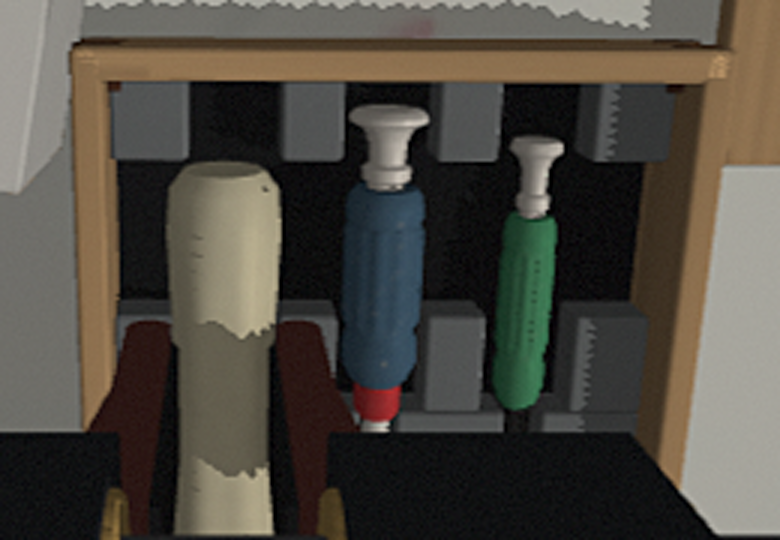

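Against the rim corners, crop (73,43) and (728,48), the box sits about 3 mm further towards +x than modelled. Part of that is camera offset, so I'll lower halfway with half the correction and look again from nearer.

Emit:
{"fn": "move_arm", "kwargs": {
  "series": [
    [0,0,0,-0.05,0.07,0.7,1],
    [0,0,0,-0.05,0.07,1.4,1],
    [0,0,0,-0.05,0.07,2.1,1],
    [0,0,0,-0.05,0.07,2.7,1],
    [0,0,0,-0.05,0.07,2.7,1]
  ]
}}

```text
clock: 7.35
tool_pos: [0.4061, -0.2801, 0.0518]
orientation: [[-0.602, 0.799, -0.001], [0.799, 0.602, 0.001], [0.001, -0.0, -1.0]]
wrist_force: [-0.0, -0.7, 0.7]
width: 0.0143
finger_force: 25.0
```

Run:
```python
from h import *
s=r.observe();print(s['clock'],s['tool_pos'],s['width'],s['wrist_force'],yawof())
im=r.snapshot('wrist');k=r.calibration('wrist');np.save('w4',k);v=np.load('box.npy')
print(proj(k,place(v,L+[0,0,.034])).round(1).tolist(),'tcp',proj(k,s['tool_pos']).round(1).tolist(), inbox(v,s['tool_pos']))
cv2.imwrite('pics/w4.png',im);cv2.imwrite('pics/w4c.png',cv2.resize(im[80:320,220:520],None,fx=2.5,fy=2.5,interpolation=cv2.INTER_CUBIC))
```

```text
7.35 [ 0.40606024 -0.28010026  0.05177845] 0.014285914294087713 [-0.01593779 -0.65555587  0.68084122] 37.002936548040836
[[546.8, 138.6], [499.3, 432.6], [261.4, 433.7], [241.1, 140.6]] tcp [[323.3, 246.8]] [[-0.03724795  0.0454539 ]]
```

View pics/w4c.png

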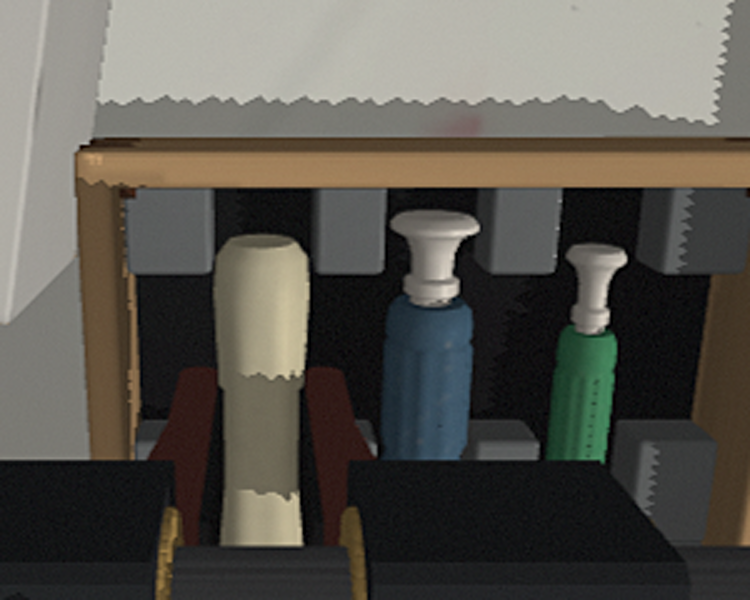

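The handle (crop column 262) is centred on its pocket (212–315). Lowering.

Emit:
{"fn": "move_arm", "kwargs": {
  "series": [
    [0,0,0,0,0.02,0.5,1],
    [0,0,0,0,0.02,1,1],
    [0,0,0,0,0.02,1.3,1],
    [0,0,0,0,0.02,1.45,1],
    [0,0,0,0,0.02,1.5,1]
  ]
}}

```text
clock: 7.9
tool_pos: [0.4059, -0.2792, 0.0141]
orientation: [[-0.604, 0.797, -0.001], [0.797, 0.604, 0.001], [0.001, -0.0, -1.0]]
wrist_force: [0.3, -0.4, 0.7]
width: 0.014
finger_force: 25.0
```

Emit:
{"fn": "move_arm", "kwargs": {
  "series": [
    [0,0,0,0,0,0.05,1],
    [0,0,0,0,0,0.1,1],
    [0,0,0,0,0,0.1,1]
  ]
}}

```text
clock: 8.2
tool_pos: [0.4062, -0.2794, 0.0123]
orientation: [[-0.604, 0.797, 0.0], [0.797, 0.604, -0.0], [-0.0, 0.0, -1.0]]
wrist_force: [0.2, -0.1, -0.4]
width: 0.0146
finger_force: 25.0
```

Emit:
{"fn": "move_arm", "kwargs": {
  "series": [
    [0,0,0,0,0,0.04,1],
    [0,0,0,0,0,0.07,1],
    [0,0,0,0,0,0.07,1]
  ]
}}

```text
clock: 8.5
tool_pos: [0.4061, -0.2794, 0.0104]
orientation: [[-0.604, 0.797, -0.0], [0.797, 0.604, 0.0], [0.0, -0.0, -1.0]]
wrist_force: [-0.2, 0.2, -0.4]
width: 0.0147
finger_force: 25.0
```

Emit:
{"fn": "move_arm", "kwargs": {
  "series": [
    [0,0,0,0,0,0.03,1],
    [0,0,0,0,0,0.05,1],
    [0,0,0,0,0,0.05,1]
  ]
}}

```text
clock: 8.8
tool_pos: [0.4062, -0.2795, 0.0099]
orientation: [[-0.604, 0.797, 0.0], [0.797, 0.604, -0.0], [-0.0, 0.0, -1.0]]
wrist_force: [-2.0, 1.7, 9.8]
width: 0.0142
finger_force: 25.0
```

The handle is on the floor (10 N). Opening slightly to release, then rising.

Emit:
{"fn": "move_arm", "kwargs": {
  "series": [
    [0,0,0,0,0,-0.04,0.71],
    [0,0,0,0,0,-0.04,0.71],
    [0,0,0,0,0,-0.04,0.71],
    [0,0,0,0,0,-0.04,0.71],
    [0,0,0,0,0,-0.3,0.71]
  ]
}}

```text
clock: 9.3
tool_pos: [0.4056, -0.279, 0.0162]
orientation: [[-0.604, 0.797, -0.001], [0.797, 0.604, 0.001], [0.002, -0.0, -1.0]]
wrist_force: [-0.4, 0.3, -0.2]
width: 0.0254
finger_force: 0.0
```

Emit:
{"fn": "move_arm", "kwargs": {
  "series": [
    [0,0,0,0,0,-0.6,0.71],
    [0,0,0,0,0,-1.5,0.71],
    [0,0,0,0,0,-3,0.4],
    [0,0,0,0,0,-5,0],
    [0,0,0,-1,0,-7,0]
  ]
}}

```text
clock: 9.8
tool_pos: [0.4178, -0.2954, 0.1882]
orientation: [[-0.605, 0.796, -0.002], [0.796, 0.605, 0.002], [0.003, -0.001, -1.0]]
wrist_force: [1.1, -0.8, -0.2]
width: 0.0461
finger_force: 0.0
```

Run:
```python
from h import *
s=r.observe();print(s['clock'],s['tool_pos'],s['width'],s['wrist_force'],yawof())
im=r.snapshot('top');cv2.imwrite('pics/t5.png',im);im2=r.snapshot('wrist');np.save('w5',r.calibration('wrist'));cv2.imwrite('pics/w5.png',im2)
a=im[110:290,240:440];a=cv2.resize(a,(400,360));cv2.imwrite('pics/m5.png',np.hstack([cv2.resize(im2[40:360,220:580],(400,356))[:356],a[:356]]))
```

```text
9.8 [ 0.41780903 -0.29539484  0.18816552] 0.04610591433987459 [ 1.08479354 -0.77693704 -0.15818694] 37.20817872091612
```

View pics/m5.png

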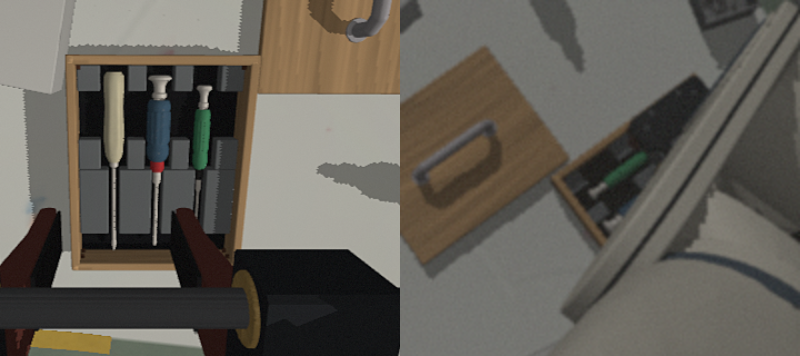

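The driver is home: its blade lies in the groove and its handle in the pocket like the other two. Now I'll refine the box and lid poses numerically.

```bash
cat >> h.py <<'E'
def edgefit(im,k,v,z,it=3,inn=.004,out=.012):
    h=cv2.cvtColor(cv2.GaussianBlur(im,(3,3),0),cv2.COLOR_BGR2HSV).astype(float)
    wood=((h[...,0]>5)&(h[...,0]<25)&(h[...,1]>70)&(h[...,2]>50)).astype(np.float32)
    v=np.array(v,float)
    for _ in range(it):
        pts=[]
        for ax,sg,half,oh in [(0,1,.08,.098),(0,-1,.08,.098),(1,1,.098,.08),(1,-1,.098,.08)]:
            for t in np.linspace(-.9*oh,.9*oh,40):
                d=np.arange(-inn,out,.0003);P=np.zeros((len(d),3));P[:,ax]=sg*(half+d);P[:,1-ax]=t;P[:,2]=z
                q=proj(k,place(v,P)).astype(np.float32)
                if q.min()<1 or q[:,0].max()>638 or q[:,1].max()>398: continue
                m=cv2.remap(wood,q[:,0].copy(),q[:,1].copy(),cv2.INTER_LINEAR).ravel()
                if m[0]>.5 and m[-1]<.5 and (np.diff(m>.5)!=0).sum()==1:
                    pts.append((ax,sg,half,*place(v,P[[np.argmax(m<.5)]])[0,:2]))
        pts=np.array(pts)
        def res(w):
            b=inbox(w,pts[:,3:]);return np.where(pts[:,0]==0,b[:,0],b[:,1])*pts[:,1]-pts[:,2]
        o=least_squares(res,v,loss='soft_l1',f_scale=.0005,x_scale=[.01,.01,.05]);v=o.x
    e=res(v);n={(a,s):(int(((pts[:,0]==a)&(pts[:,1]==s)).sum()),round(float(np.median(e[(pts[:,0]==a)&(pts[:,1]==s)]))*1 if 0 else float(np.median(e[(pts[:,0]==a)&(pts[:,1]==s)])*1e3),1)) for a in(0,1) for s in(1,-1) if ((pts[:,0]==a)&(pts[:,1]==s)).any()}
    return v,n
E
python3 - <<'E'
from h import *
s=r.observe();k=r.calibration('wrist');im=r.snapshot('wrist');cv2.imwrite('pics/w6.png',im);np.save('w6',k);v=np.load('box.npy')
print(s['tool_pos'],s['width'],np.abs(s['dq']).max())
for f in ('w1','w3','w4','w6'):
    w,n=edgefit(cv2.imread(f'pics/{f}.png'),np.load(f+'.npy',allow_pickle=True).item(),v+[.002,.001,0],.034);print(f,w.round(4),np.degrees(w[2]).round(2),n)
kt=r.calibration('top')
w,n=edgefit(cv2.imread('pics/top0.png'),kt,v,.034);print('top',w.round(4),np.degrees(w[2]).round(2),n)
w,n=edgefit(cv2.imread('pics/t5.png'),kt,[.4992,-.063,.649],.014);print('lid top',w.round(4),np.degrees(w[2]).round(2),n)
w,n=edgefit(cv2.imread('pics/top0.png'),kt,[.4992,-.063,.649],.014);print('lid top',w.round(4),np.degrees(w[2]).round(2),n)
c,q=np.cos(w[2]),np.sin(w[2])
print(rel((.4992+.025,-.063-.035,.25),37.3))
E
```

```text
[ 0.42429102 -0.30109579  0.19317297] 0.05413107861612276 6.0165400320225055
w1 [ 0.4643 -0.2932  0.6493] 37.2 {(0, 1): (33, -0.4), (0, -1): (40, -0.4), (1, 1): (40, -0.4), (1, -1): (40, -0.4)}
w3 [ 0.4656 -0.2903  0.6558] 37.58 {(0, 1): (19, -0.7), (0, -1): (33, -0.4), (1, 1): (40, 0.2), (1, -1): (10, 2.3)}
w4 [ 0.4643 -0.2892  0.6478] 37.11 {(0, 1): (24, -0.0), (0, -1): (15, 0.1), (1, 1): (38, -0.0)}
w6 [ 0.4653 -0.2914  0.6442] 36.91 {(0, 1): (35, -0.4), (0, -1): (40, -0.4), (1, 1): (40, -0.1), (1, -1): (26, -0.1)}
top [ 0.4643 -0.2908  0.6456] 36.99 {(0, 1): (35, -1.3), (0, -1): (40, -1.0), (1, 1): (40, -0.4), (1, -1): (40, -0.4)}
lid top [ 0.4987 -0.0618  0.6386] 36.59 {(0, 1): (40, -1.0), (0, -1): (35, -1.3), (1, 1): (40, -1.4), (1, -1): (40, -1.3)}
lid top [ 0.4986 -0.0618  0.6396] 36.64 {(0, 1): (40, -1.0), (0, -1): (35, -1.3), (1, 1): (40, -1.3), (1, -1): (40, -1.3)}
[ 0.025  0.087 -0.031  3.928  8.124 -2.416]
```

Emit:
{"fn": "move_arm", "kwargs": {
  "series": [
    [0,0,0,0.8,1.6,-1,0.2],
    [0,0,0,1.6,3.2,-2,0.2],
    [0,0,0,2.4,4.8,-2.4,0.2],
    [0,0,0,3.2,6.5,-2.4,0.2],
    [0,0,0,3.9,8.1,-2.4,0.2]
  ]
}}

```text
clock: 10.45
tool_pos: [0.5216, -0.095, 0.2453]
orientation: [[-0.604, 0.797, -0.002], [0.797, 0.604, 0.0], [0.002, -0.001, -1.0]]
wrist_force: [0.5, -0.2, 0.0]
width: 0.0704
finger_force: 0.0
```

Emit:
{"fn": "move_arm", "kwargs": {
  "series": [
    [0,0,0,0,0,0,0.2],
    [0,0,0,0,0,0,0.2],
    [0,0,0,0,0,0,0.2]
  ]
}}

```text
clock: 10.75
tool_pos: [0.5209, -0.0976, 0.2453]
orientation: [[-0.604, 0.797, -0.002], [0.797, 0.604, 0.0], [0.002, -0.002, -1.0]]
wrist_force: [-0.9, -0.9, 0.1]
width: 0.07
finger_force: 0.0
```

Run:
```python
from h import *
s=r.observe();k=r.calibration('wrist');im=r.snapshot('wrist');cv2.imwrite('pics/w7.png',im);np.save('w7',k)
print(s['clock'],s['tool_pos'],s['width'],np.abs(s['dq']).max(),yawof())
for z,v0 in ((.014,[.4987,-.062,.639]),):
    w,n=edgefit(im,k,v0,z);print(w.round(4),np.degrees(w[2]).round(2),n)
w,n=edgefit(im,k,[.4648,-.2915,.6466],.034) if 1 else 0;print('box',w.round(4),n)
m=r.outline_of('wrist','lid_handle')
for d in m[:2]:
    ys,xs=np.nonzero(d['mask']);print(d['conf'],np.array(d['point'])*[640,400],xs.min(),xs.max(),ys.min(),ys.max())
print('pred bar ends',proj(k,place([.4987,-.062,.639],[[0,.045,.04],[0,-.045,.04],[0,0,.04]])).round(1).tolist())
print(rel((.4987,-.062,.1),37))
```

```text
10.75 [ 0.52089259 -0.09759256  0.24525061] 0.06998192743533961 1.1634371727084538 37.09848820219406
[ 0.4993 -0.0608  0.6422] 36.8 {(0, 1): (40, -0.4), (0, -1): (34, -0.4), (1, 1): (40, -0.4), (1, -1): (40, -0.7)}
box [ 0.4624 -0.2851  0.6522] {(0, 1): (14, 4.9), (0, -1): (20, 0.8), (1, 1): (38, -0.1)}
0.77 [327.872 120.   ] 255 405 35 214
pred bar ends [[328.5, 87.8], [327.3, 174.1], [327.9, 132.3]]
[-0.012 -0.011  0.014  1.691  0.161  5.833]
```

Emit:
{"fn": "move_arm", "kwargs": {
  "series": [
    [0,0,0.06,0.9,0.1,1.5,0.2],
    [0,0,0.06,1.72,0.18,3,0.2],
    [0,0,0.06,1.72,0.18,4.5,0.2],
    [0,0,0.06,1.72,0.18,6,0.2],
    [0,0,0.06,1.72,0.18,7,0.2]
  ],
  "force": 40
}}

```text
clock: 11.35
tool_pos: [0.4981, -0.0611, 0.0693]
orientation: [[-0.599, 0.801, -0.002], [0.801, 0.599, 0.0], [0.002, -0.002, -1.0]]
wrist_force: [-0.4, 0.2, 0.6]
width: 0.0704
finger_force: 0.0
```

Emit:
{"fn": "move_arm", "kwargs": {
  "series": [
    [0,0,0,0,0,0.6,0.2],
    [0,0,0,0,0,1.3,0.3],
    [0,0,0,0,0,1.7,0.4],
    [0,0,0,0,0,1.9,0.5],
    [0,0,0,0,0,1.95,0.6]
  ]
}}

```text
clock: 11.85
tool_pos: [0.4996, -0.0607, 0.0225]
orientation: [[-0.599, 0.801, -0.0], [0.801, 0.599, 0.0], [0.0, -0.0, -1.0]]
wrist_force: [-0.4, 0.5, 0.4]
width: 0.0417
finger_force: 0.0
```

Run:
```python
from h import *
s=r.observe();print(s['clock'],s['tool_pos'],s['width'],s['wrist_force'],yawof(),rel((.4988,-.0612,.021),36.8))
```

```text
11.85 [ 0.49959075 -0.06067907  0.02246351] 0.04166145716467364 [-0.40450731  0.45400663  0.43799339] 36.818264665242445 [-0.003 -0.003  0.004  0.002 -0.038  0.059]
```

Emit:
{"fn": "move_arm", "kwargs": {
  "series": [
    [0,0,0,0,-0.02,0.06,0.7],
    [0,0,0,0,-0.02,0.06,0.85],
    [0,0,0,0,-0.02,0.06,1],
    [0,0,0,0,-0.02,0.06,1],
    [0,0,0,0,-0.02,0.06,1]
  ]
}}

```text
clock: 12.35
tool_pos: [0.4997, -0.0605, 0.0216]
orientation: [[-0.6, 0.8, 0.001], [0.8, 0.6, -0.0], [-0.001, 0.001, -1.0]]
wrist_force: [-0.6, 0.1, 4.3]
width: 0.011
finger_force: 40.0
```

Emit:
{"fn": "move_arm", "kwargs": {
  "series": [
    [0,0,0,0,0,0,1],
    [0,0,0,0,0,0,1]
  ]
}}

```text
clock: 12.55
tool_pos: [0.4996, -0.0605, 0.0216]
orientation: [[-0.6, 0.8, 0.001], [0.8, 0.6, -0.0], [-0.0, 0.0, -1.0]]
wrist_force: [-1.5, -0.5, 6.1]
width: 0.0108
finger_force: 40.0
```

Run:
```python
from h import *
s=r.observe();print(s['clock'],s['tool_pos'],s['width'],s['wrist_force'],yawof());np.save('grasp',s['tool_pos'])
im=r.snapshot('top');kt=r.calibration('top');k=r.calibration('wrist');i2=r.snapshot('wrist')
for a,b in((im,kt),(i2,k)):
    try:
        w,n=edgefit(a,b,[.4987,-.062,.639],.014);print(w.round(4),np.degrees(w[2]).round(2),n)
    except Exception as e: print(e)
```

```text
12.55 [ 0.49964117 -0.06052551  0.02157964] 0.010827946890770733 [-1.47348161 -0.51396818  6.06099807] 36.873573726463064
[ 0.4994 -0.0593  0.6429] 36.83 {(0, -1): (35, -0.1), (1, 1): (1, -1.9), (1, -1): (30, -0.1)}
[ 0.4998 -0.0605  0.6448] 36.94 {(0, 1): (24, -0.7), (0, -1): (24, -0.7), (1, 1): (40, 0.0)}
```

Emit:
{"fn": "move_arm", "kwargs": {
  "series": [
    [0,0,0,0,0,-0.2,1],
    [0,0,0,0,0,-0.6,1],
    [0,0,0,0,0,-1.4,1],
    [0,0,0,0,0,-2.6,1],
    [0,0,0,0,0,-4,1]
  ]
}}

```text
clock: 13.15
tool_pos: [0.4982, -0.0603, 0.1218]
orientation: [[-0.6, 0.8, -0.002], [0.8, 0.6, 0.0], [0.002, -0.002, -1.0]]
wrist_force: [0.6, -1.1, -2.5]
width: 0.0109
finger_force: 40.0
```

Run:
```python
from h import *
s=r.observe();print(s['clock'],s['tool_pos'],s['width'],s['wrist_force'],s['ft_torque'],yawof())
print(rel((.4648,-.2915,.12),37.05))
```

```text
13.15 [ 0.49824772 -0.06031443  0.12179933] 0.010932346896395303 [ 0.60980277 -1.09739759 -2.53511546] [-0.04240927 -0.13941148 -0.05235043] 36.86984858798579
[-0.02  -0.02  -0.036 -6.595 -6.619  0.072]
```

Emit:
{"fn": "move_arm", "kwargs": {
  "series": [
    [0,0,0,-0.6,-0.6,0,1],
    [0,0,0,-1.4,-1.4,0,1],
    [0,0,0,-2.2,-2.2,0,1],
    [0,0,0,-3,-3,0,1],
    [0,0,0,-3.8,-3.8,0,1]
  ]
}}

```text
clock: 13.65
tool_pos: [0.4798, -0.1944, 0.1217]
orientation: [[-0.6, 0.8, -0.0], [0.8, 0.6, 0.0], [0.0, 0.0, -1.0]]
wrist_force: [0.9, -0.1, -2.6]
width: 0.0111
finger_force: 40.0
```

Emit:
{"fn": "move_arm", "kwargs": {
  "series": [
    [0,0,0,-0.8,-0.8,0,1],
    [0,0,0,-1.6,-1.6,0,1],
    [0,0,0,-2.2,-2.2,0,1],
    [0,0,0,-2.6,-2.6,0,1],
    [0,0,-0.03,-2.78,-2.8,0,1]
  ]
}}

```text
clock: 14.15
tool_pos: [0.4658, -0.292, 0.1214]
orientation: [[-0.601, 0.799, 0.0], [0.799, 0.601, -0.0], [-0.0, 0.0, -1.0]]
wrist_force: [-0.3, 0.6, -3.1]
width: 0.0108
finger_force: 40.0
```

Emit:
{"fn": "move_arm", "kwargs": {
  "series": [
    [0,0,0,0,0,0,1],
    [0,0,0,0,0,0,1],
    [0,0,0,0,0,0,1]
  ]
}}

```text
clock: 14.45
tool_pos: [0.466, -0.2902, 0.1211]
orientation: [[-0.603, 0.798, -0.0], [0.798, 0.603, 0.0], [0.001, -0.0, -1.0]]
wrist_force: [0.8, -0.5, -3.7]
width: 0.0113
finger_force: 40.0
```

Run:
```python
from h import *
s=r.observe();print(s['clock'],s['tool_pos'],s['width'],s['wrist_force'],yawof(),s['orientation'][:,2])
T=s['tool_pos'];print(rel((.4648,-.2915,.049),37.05))
k=r.calibration('wrist');im=r.snapshot('wrist');cv2.imwrite('pics/w8.png',im)
z=T[2]-.019-.026
w,n=edgefit(im,k,[T[0],T[1],.6466],z);print('lid wrist',z,w.round(4),np.degrees(w[2]).round(2),n)
im=r.snapshot('top');w,n=edgefit(im,r.calibration('top'),[T[0],T[1],.6466],z);print('lid top',w.round(4),np.degrees(w[2]).round(2),n)
```

```text
14.45 [ 0.46604532 -0.29016811  0.12109949] 0.011280025979854736 [ 0.76016768 -0.47215537 -3.6707244 ] 37.06785973470472 [-3.88334235e-04  4.19092856e-04 -9.99999837e-01]
[-1.000e-03 -7.000e-03  4.000e-03 -1.400e-02 -7.200e-02  2.884e+00]
lid wrist 0.07609948710879207 [ 0.5338 -0.232   0.6477] 37.11 {(0, -1): (12, 0.1), (1, 1): (21, 0.0), (1, -1): (2, 5.1)}
lid top [ 0.466  -0.2851  0.6473] 37.09 {(0, 1): (17, -0.0), (1, 1): (6, 0.1)}
```

Run:
```python
from h import *
T=r.observe()['tool_pos'];z=T[2]-.045
def dev(im,k,v,z):
    h=cv2.cvtColor(cv2.GaussianBlur(im,(3,3),0),cv2.COLOR_BGR2HSV).astype(float)
    wood=((h[...,0]>5)&(h[...,0]<25)&(h[...,1]>70)&(h[...,2]>50)).astype(np.float32)
    for nm,ax,sg,half,oh in [('+x',0,1,.08,.098),('-x',0,-1,.08,.098),('+y',1,1,.098,.08),('-y',1,-1,.098,.08)]:
        o=[]
        for t in np.linspace(-.9,.9,13)*oh:
            d=np.arange(-.012,.014,.0003);P=np.zeros((len(d),3));P[:,ax]=sg*(half+d);P[:,1-ax]=t;P[:,2]=z
            q=proj(k,place(v,P)).astype(np.float32)
            m=cv2.remap(wood,q[:,0].copy(),q[:,1].copy(),cv2.INTER_LINEAR).ravel()
            o.append(round(d[np.argmax(m<.5)]*1e3,1) if m[0]>.5 and m.min()<.5 else None)
        print(nm,o)
v=[T[0],T[1],.647]
k=r.calibration('wrist');print('wrist');dev(cv2.imread('pics/w8.png'),k,v,z)
im=r.snapshot('top');cv2.imwrite('pics/t8.png',im);print('top');dev(im,r.calibration('top'),v,z)
w=cv2.imread('pics/w8.png');cv2.imwrite('pics/m8.png',np.hstack([cv2.resize(w,(480,300)),cv2.resize(im[150:270,310:438],(320,300))]))
```

```text
wrist
+x [None, None, None, None, None, None, None, None, None, None, None, None, None]
-x [None, None, None, None, None, None, None, None, None, None, None, None, None]
+y [np.float64(5.4), np.float64(5.4), np.float64(5.4), np.float64(5.4), np.float64(5.4), np.float64(5.4), np.float64(5.4), np.float64(5.4), np.float64(5.4), np.float64(5.4), np.float64(5.4), np.float64(5.4), np.float64(5.4)]
-y [None, None, None, None, None, None, None, None, np.float64(2.7), None, None, None, None]
top
+x [None, None, None, None, None, None, None, None, None, np.float64(3.6), np.float64(2.4), np.float64(3.0), np.float64(2.4)]
-x [None, None, None, None, None, None, None, None, None, None, None, None, None]
+y [None, None, None, None, None, None, None, None, None, None, None, np.float64(4.8), np.float64(0.6)]
-y [None, None, None, None, None, None, None, None, None, None, None, None, None]
```

View pics/m8.png

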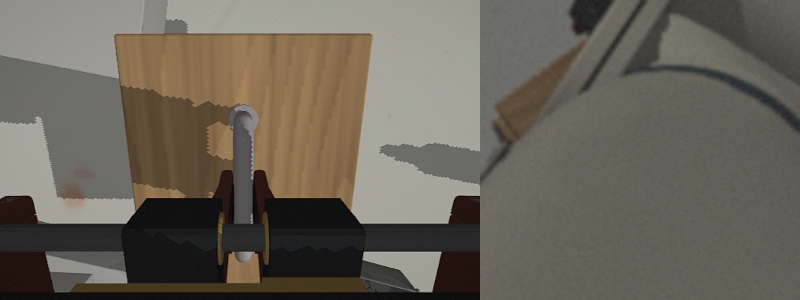

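The wrist view shows the lid held level and square. My panel height was wrong (panel top is TCP − 7 mm), so I'm redoing the check.

Run:
```python
from h import *
s=r.observe();T=s['tool_pos'];z=T[2]-.0073
k=r.calibration('wrist')
for f,c in(('w8',k),('t8',r.calibration('top'))):
    w,n=edgefit(cv2.imread(f'pics/{f}.png'),c,[T[0],T[1],.647],z);print(f,w.round(4),np.degrees(w[2]).round(2),n, inbox([T[0],T[1],.647],w[:2]).round(4))
print(T,rel((.4648,-.2915,.06),37.05))
```

```text
w8 [ 0.4664 -0.2905  0.646 ] 37.01 {(0, 1): (24, -0.8), (0, -1): (24, -0.9), (1, 1): (40, -0.0)} [[ 0.0001 -0.0002]]
t8 [ 0.4597 -0.2847  0.6477] 37.11 {(0, 1): (17, -0.2), (1, 1): (6, 0.1)} [[-0.0017  0.0086]]
[ 0.46619239 -0.29047869  0.12115641] [-0.000e+00 -2.000e-03  4.000e-03  1.000e-03 -6.900e-02  2.446e+00]
```

Emit:
{"fn": "move_arm", "kwargs": {
  "series": [
    [0,0,0,0,-0.04,0.5,1],
    [0,0,0,0,-0.04,1.2,1],
    [0,0,0,0,-0.04,1.9,1],
    [0,0,0,0,-0.04,2.3,1],
    [0,0,0,0,-0.04,2.45,1]
  ]
}}

```text
clock: 15.1
tool_pos: [0.4644, -0.2911, 0.0583]
orientation: [[-0.602, 0.798, -0.002], [0.798, 0.602, 0.001], [0.002, -0.001, -1.0]]
wrist_force: [0.0, -0.5, -2.7]
width: 0.011
finger_force: 40.0
```

Emit:
{"fn": "move_arm", "kwargs": {
  "series": [
    [0,0,0,0,0,0.06,1],
    [0,0,0,0,0,0.13,1],
    [0,0,0,0,0,0.19,1],
    [0,0,0,0,0,0.24,1]
  ]
}}

```text
clock: 15.5
tool_pos: [0.4655, -0.2919, 0.0543]
orientation: [[-0.602, 0.798, 0.001], [0.798, 0.602, -0.001], [-0.001, 0.0, -1.0]]
wrist_force: [-0.3, 0.5, -2.8]
width: 0.0107
finger_force: 40.0
```

Emit:
{"fn": "move_arm", "kwargs": {
  "series": [
    [0,0,0,0,0,0.05,1],
    [0,0,0,0,0,0.1,1],
    [0,0,0,0,0,0.13,1],
    [0,0,0,0,0,0.13,1]
  ]
}}

```text
clock: 15.9
tool_pos: [0.4652, -0.2917, 0.0506]
orientation: [[-0.602, 0.798, -0.0], [0.798, 0.602, 0.0], [0.0, -0.0, -1.0]]
wrist_force: [0.4, -0.3, -3.4]
width: 0.0108
finger_force: 40.0
```

Emit:
{"fn": "move_arm", "kwargs": {
  "series": [
    [0,0,0,0,0,0.03,1],
    [0,0,0,0,0,0.06,1],
    [0,0,0,0,0,0.06,1]
  ]
}}

```text
clock: 16.2
tool_pos: [0.4653, -0.2918, 0.0496]
orientation: [[-0.602, 0.798, 0.0], [0.798, 0.602, -0.0], [-0.0, 0.0, -1.0]]
wrist_force: [-1.6, 1.5, 3.6]
width: 0.0109
finger_force: 40.0
```

Contact came at exactly the seated height. A touch more, then release and clear.

Emit:
{"fn": "move_arm", "kwargs": {
  "series": [
    [0,0,0,0,0,0.02,1],
    [0,0,0,0,0,0.02,1],
    [0,0,0,0,0,0,0.6],
    [0,0,0,0,0,0,0.3],
    [0,0,0,0,0,0,0.3]
  ]
}}

```text
clock: 16.7
tool_pos: [0.4654, -0.2918, 0.0492]
orientation: [[-0.602, 0.798, 0.0], [0.798, 0.602, -0.0], [-0.0, 0.0, -1.0]]
wrist_force: [-0.8, 0.4, 1.1]
width: 0.0316
finger_force: 0.0
```

Emit:
{"fn": "move_arm", "kwargs": {
  "series": [
    [0,0,0,0,0,0,0.3],
    [0,0,0,0,0,-0.5,0.3],
    [0,0,0,0,0,-1.5,0.3],
    [0,0,0,0,0,-3,0.3],
    [0,0,0,-1,0,-5,0.3]
  ]
}}

```text
clock: 17.2
tool_pos: [0.4763, -0.3074, 0.1693]
orientation: [[-0.603, 0.798, -0.005], [0.798, 0.603, 0.003], [0.005, -0.002, -1.0]]
wrist_force: [0.9, 0.0, -1.4]
width: 0.0615
finger_force: 0.0
```

Emit:
{"fn": "move_arm", "kwargs": {
  "series": [
    [0,0,0,-1,0,-2,0.3],
    [0,0,0,-2,0,-3,0.3],
    [0,0,0,-2,0,-3,0.3],
    [0,0,0,-2,0,-3,0.3],
    [0,0,0,-2,0,-3,0.3]
  ]
}}

```text
clock: 17.7
tool_pos: [0.5075, -0.3483, 0.2426]
orientation: [[-0.602, 0.798, -0.002], [0.798, 0.602, 0.002], [0.003, -0.001, -1.0]]
wrist_force: [-0.6, -0.3, 0.7]
width: 0.0617
finger_force: 0.0
```

Run:
```python
from h import *
s=r.observe();print(s['clock'],s['tool_pos'],s['width'],s['wrist_force'],np.abs(s['dq']).max())
k=r.calibration('wrist');im=r.snapshot('wrist');cv2.imwrite('pics/w9.png',im)
for z in(.036,.042,.048):
    w,n=edgefit(im,k,[.465,-.2917,.6466],z);print(z,w.round(4),np.degrees(w[2]).round(2),n)
```

```text
17.7 [ 0.5074792  -0.34834493  0.24262544] 0.06174849964250952 [-0.59996902 -0.27675094  0.7441167 ] 0.5489714006942727
0.036 [ 0.4662 -0.2929  0.6488] 37.17 {(0, 1): (40, 0.8), (0, -1): (40, 0.9), (1, -1): (40, -0.0)}
0.042 [ 0.4653 -0.2916  0.6471] 37.08 {(0, 1): (40, -0.4), (0, -1): (40, -0.4), (1, -1): (40, 0.0)}
0.048 [ 0.4643 -0.2903  0.6452] 36.97 {(0, 1): (40, -1.8), (0, -1): (40, -1.8), (1, -1): (40, -0.0)}
```

The lid edges fit a panel top at 42 mm, flat and aligned with the box, with the same −0.4 mm residual as every earlier fit. The gripper is clear.

```bash
python3 -c "
from station import r
print(r.job_done())"
```

```text
the job is handed in; nothing more can be done
None
```

The job is handed in: the ivory screwdriver is turned round and home in its lane, the other two stayed where they lay, and the lid is fully home on the rim and released at about 18 s of the 64 s allowed; the hand-in returned no verdict.

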